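Check three sample vials in, in order

ROBOT

A 7-joint arm with a two-finger parallel gripper is mounted at the origin on a cart in front of the work surface, level with it; the furniture and walls round the work are solid. World frame = base frame: x ahead of the robot, y to its left, z up, the work surface at z = 0. Lengths are in m, angles in degrees, forces in N, time in s.
With the tool pointing down it reaches from about 0.425 to 0.875 m from the base axis. Payload 4.7 kg.
Tool frame: the origin (TCP) lies at the very end of the fingers, on their centre line; the grasp point (between the pads) lies env.hold_point_z behind it (env.hold_point_z is the distance from the TCP to the grasp point, in m); z points along the fingers, y is the line along which they close (so a half turn about z gives the same grasp; the last joint's range is limited). The gripper opens to 87 mm and grips with 3 to 60 N. Pads are 19 mm wide; open, the fingers measure 117 mm over their backs; the gripper's body (75 mm by 190 mm) begins 51 mm behind the grasp point.
Start: joints at [64.979, 18.392, -4.016, 83.108, 1.295, 78.541, -3.26], TCP at [0.283, -0.585, 0.223] pointing down, gripper open.
Joint ranges: [-163.93, 163.93], [-17.29, 119.83], [-79.2, 71.16], [3.27, 140.29], [-89.18, 269.18], [5.43, 117.66], [-154.24, 154.24]. Speed limits (degrees/s): [147.25, 147.25, 180, 180, 180, 180, 180].

INTERFACE

Orientations are given as [roll, pitch, yaw] about the fixed x, y, z axes, in that order (R = Rz(yaw) Ry(pitch) Rx(roll)).
In Python, from cell import env gives the robot as it stands.
- The arm moves only by the shell command python3 -m jog 'ROWS' [FORCE]. ROWS is JSON, a list of rows, each an object with "dp": the shift along the tool's x, y, z in cm, a list of three; "twist": the turn about the tool's z in degrees; "fingers": the opening, from 0 (shut) to 1 (fully open). A call has 1 to 8 rows; each row is the pose to reach, as a shift and turn from the pose commanded when the call began, along the tool's axes at that moment; what a row does not reach only later rows make up. A row lasts 1/8 s, in which the tool goes at most 62.5 mm and 10.7 degrees, less where a joint would pass 70% of its speed; a pose out of reach is approached as far as the arm can. A call with a gripper value outside its range is refused whole. The fingers move at their own pace and stop on an object; FORCE is the grip in N (left out, the last holds). Time passes only in rows, so rows that repeat a pose let the fingers close. It gives the time, the measured TCP pose, the force, the opening and the grip force at its end, in the units of the state.
- env.get_obs(): the state, without advancing time (a new reading comes with each control period).
- env.read_camera(name): name is "scene" or "side" or "wrist"; returns a dict with "pixels" (400x640x3 uint8, blue, green, red), "depth" (400x640 float32, m along the optical axis (not along the pixel's ray), 0 where there is no reading), "fx", "fy", "cx", "cy" (pixels), "rvec" (rotation vector, rad) and "tvec" (3), from world to camera coordinates, as OpenCV has them. Camera axes: x right, y down, z forward; pixel columns grow to the right and rows downward; lengths in m; the calibration is good to about 2 mm. A picture is of the moment at which its call begins.
- env.sign_off(): hands the job in; it is judged then, once.
The state is a dict: "time_s": time; "qpos": joint angles; "joint_velocities": joint speeds; "effort": joint torques, N m; "tool_pos": TCP position; "tool_rot": TCP orientation; "force": force on the tool from outside, world axes, zero at the start; "wrist_torque": the same for the moment, N m; "grip_width": finger opening in m; "grasp_force": force on a finger pad.
Only numpy, scipy, OpenCV 4.12 (cv2) and the standard library are available. Lean on these libraries where they do the work, as an engineer would, in place of code of your own. Each camera call takes 0.05 s, during which the arm holds its last target. There are 200 camera calls.

TASK

Check the three sample vials in by pressing the yellow key on each vial's dock well down with the fingertips (it stays down by itself): first the dock with the white-capped vial, then the green-capped one, then the black-capped one. Press lightly, and leave the key of the empty dock up. Do not lift, tip or shift the vials standing in the docks, and leave everything else on the bench where it is.

Things in the scene. Friction and masses are not known exactly. Their poses are not given: they have to be found in the camera images.
- dock_white: the check-in dock with the white-capped vial: low grey-blue slab fixed to the bench, 120 mm long (its x) by 70 mm wide (its y), top 14 mm above the bench; origin at the centre of its underside. At x = -35 mm is a round yellow key in a black collar (38 mm across, top 22 mm high), at x = +32 mm a black ring (33 mm across, 10 mm high) for a vial. x points roughly away from the robot: the key is at the near end. Four docks alike, in any order
- key_white_top (a point): centre of the top face of the yellow key on the dock with the white-capped vial; key 29 mm across, top face level, 33.5 mm above the bench when up and 23.5 mm when fully down
- key_white (a joint): travel of the key on the dock with the white-capped vial: 0 up (start), 0.010 m fully down, straight down; about 3 N moves it anywhere in its travel, then it meets a hard stop; no spring, it stays where it is left. More than 0.005 counts as down
- dock_green: the check-in dock with the green-capped vial: low grey-blue slab fixed to the bench, 120 mm long (its x) by 70 mm wide (its y), top 14 mm above the bench; origin at the centre of its underside. At x = -35 mm is a round yellow key in a black collar (38 mm across, top 22 mm high), at x = +32 mm a black ring (33 mm across, 10 mm high) for a vial. x points roughly away from the robot: the key is at the near end. Four docks alike, in any order
- key_green_top (a point): centre of the top face of the yellow key on the dock with the green-capped vial; key 29 mm across, top face level, 33.5 mm above the bench when up and 23.5 mm when fully down
- key_green (a joint): travel of the key on the dock with the green-capped vial: 0 up (start), 0.010 m fully down, straight down; about 3 N moves it anywhere in its travel, then it meets a hard stop; no spring, it stays where it is left. More than 0.005 counts as down
- dock_black: the check-in dock with the black-capped vial: low grey-blue slab fixed to the bench, 120 mm long (its x) by 70 mm wide (its y), top 14 mm above the bench; origin at the centre of its underside. At x = -35 mm is a round yellow key in a black collar (38 mm across, top 22 mm high), at x = +32 mm a black ring (33 mm across, 10 mm high) for a vial. x points roughly away from the robot: the key is at the near end. Four docks alike, in any order
- key_black_top (a point): centre of the top face of the yellow key on the dock with the black-capped vial; key 29 mm across, top face level, 33.5 mm above the bench when up and 23.5 mm when fully down
- key_black (a joint): travel of the key on the dock with the black-capped vial: 0 up (start), 0.010 m fully down, straight down; about 3 N moves it anywhere in its travel, then it meets a hard stop; no spring, it stays where it is left. More than 0.005 counts as down
- dock_empty: the check-in dock that holds no vial: low grey-blue slab fixed to the bench, 120 mm long (its x) by 70 mm wide (its y), top 14 mm above the bench; origin at the centre of its underside. At x = -35 mm is a round yellow key in a black collar (38 mm across, top 22 mm high), at x = +32 mm a black ring (33 mm across, 10 mm high) for a vial. x points roughly away from the robot: the key is at the near end. Four docks alike, in any order
- key_empty_top (a point): centre of the top face of the yellow key on the dock that holds no vial; key 29 mm across, top face level, 33.5 mm above the bench when up and 23.5 mm when fully down
- key_empty (a joint): travel of the key on the dock that holds no vial: 0 up (start), 0.010 m fully down, straight down; about 3 N moves it anywhere in its travel, then it meets a hard stop; no spring, it stays where it is left. More than 0.005 counts as down
- vial_white_center (a point): centre (half-way up) of the loose glass vial with the white cap, 22 mm across, 51 mm high, upright in its dock's ring, foot 14 mm and top 65 mm above the bench; its z axis points up
- vial_green_center (a point): centre (half-way up) of the loose glass vial with the green cap, 22 mm across, 51 mm high, upright in its dock's ring, foot 14 mm and top 65 mm above the bench; its z axis points up
- vial_black_center (a point): centre (half-way up) of the loose glass vial with the black cap, 22 mm across, 51 mm high, upright in its dock's ring, foot 14 mm and top 65 mm above the bench; its z axis points up
- tape: bystander: roll of green label tape lying flat, 68 across, 19 high (mm); origin at the centre of its underside
- pen: bystander: felt pen with a red cap, lying, 140 long along its y, 14 high (mm); origin at the centre of its underside
- cup: bystander: clear plastic beaker, 55 across, 67 high (mm); origin at the centre of its underside
- carton: bystander: beige carton, 110 x 60 x 58 (mm); origin at the centre of its underside
- amber: bystander: brown glass bottle with a black cap, 48 across, 88 high (mm); origin at the centre of its underside
There are look-alikes about, which are no part of the job. What is shaped like the dock_black but turquoise is not meant.

How it is judged (in metres and radians):
On the way, in this order (a step that is already met when the one before it is completed fails the run):
1. the white-capped vial's key is down (value of joint key_white above 0.005 m), for 0.1 s.
2. the green-capped vial's key is down (value of joint key_green above 0.005 m), for 0.1 s.
3. the black-capped vial's key is down (value of joint key_black above 0.005 m), for 0.1 s.
At the end, for the whole second after the job is handed in: the keys of the docks with the white-, green- and black-capped vials are each down more than 5 mm of their 10 mm, the empty dock's key less than 4 mm; the vials stand in their rings, within 12 mm of where they were and within 0.3 rad of upright (value of joint each of key_white, key_green, key_black above 0.005 m and value of joint key_empty below 0.004 m and distance of each of vial_white_center, vial_green_center, vial_black_center from where it was at the start of the episode below 0.012 m and angle between each of vial_white_center, vial_green_center, vial_black_center's own z axis and vertical below 0.3 rad); the robot touches nothing.
It fails at once if a key goes down (4 mm) before the one that comes before it in the order is down (5 mm) ((value of joint key_green above 0.004 m and not (value of joint key_white above 0.005 m)) or (value of joint key_black above 0.004 m and not (value of joint key_green above 0.005 m))).
It fails at once if the empty dock's key is pressed (4 mm) (value of joint key_empty above 0.004 m).
It fails at once if a dock or its key is pressed harder than 30 N (contact force between any of the fingers, the arm and dock_white above 30 N or contact force between any of the fingers, the arm and dock_green above 30 N or contact force between any of the fingers, the arm and dock_black above 30 N or contact force between any of the fingers, the arm and dock_empty above 30 N).
It fails at once if a vial is lifted, shifted more than 12 mm or tipped more than 0.3 rad (not (distance of each of vial_white_center, vial_green_center, vial_black_center from where it was at the start of the episode below 0.012 m and angle between each of vial_white_center, vial_green_center, vial_black_center's own z axis and vertical below 0.3 rad)).
It fails at once if a bystander is moved more than 20 mm (distance of any of tape, pen, cup, carton, amber from where it was at the start of the episode above 0.02 m).
It also fails if it takes over 43 s, if anything falls off the work surface, if the arm or the gripper's body presses on something with over 40 N, if the wrist force passes 120 N, or if a joint passes its speed limit or range.

## Working session

There is one attempt and no reset: what is moved stays moved. The work goes in short steps, Python scripts to look and compute and a shell command to move; the robot and the scene stay as the last step left them, time stands still between calls to the robot, and variables do not carry over. Pictures are saved under pics/ and viewed, at most 10 in all, crops included, and the job is handed in when it is done.

```bash
mkdir -p pics; ls; cat > h.py <<'E'
import cv2,numpy as np
from cell import env
def cam(n):
    d=env.read_camera(n); R=cv2.Rodrigues(np.array(d['rvec'],float))[0]; t=np.array(d['tvec'],float).ravel()
    return d,R,t
def ray(d,R,t,u,v,z):
    c=-R.T@t; w=R.T@np.array([(u-d['cx'])/d['fx'],(v-d['cy'])/d['fy'],1]); return c+w*(z-c[2])/w[2]
def yellow(c,z=.0335,amin=60):
    d,R,t=c; hsv=cv2.cvtColor(d['pixels'],cv2.COLOR_BGR2HSV)
    m=cv2.inRange(hsv,(20,120,90),(35,255,255)); n,l,s,ce=cv2.connectedComponentsWithStats(m)
    for i in range(1,n):
        if s[i,4]>amin: print(ce[i].round(1),s[i],ray(d,R,t,*ce[i],z).round(4))
E
python3 - <<'E'
from h import *
o=env.get_obs(); print(o['time_s'],o['tool_pos'],o['tool_rot'],o['force'],env.hold_point_z)
for n in ['scene','side']:
    c=cam(n); cv2.imwrite(f'pics/{n}0.png',c[0]['pixels']); print(n); yellow(c,amin=20)
E
```

```text
pics
0.0 [ 0.28288741 -0.58457554  0.22147998] [-1.79890338e+02  6.95642063e-03  2.58314734e+01] [0.21913193 0.17391473 0.09889478] 0.0187
scene
[ 5.4 14.4] [  0   0  17  29 298] [-0.8029 -2.1436  0.0335]
[138.8  67.1] [127  64  29   7  62] [-0.2261 -0.9981  0.0335]
[324.1 184.4] [320 180   9  10  81] [ 0.469  -0.0363  0.0335]
[372.  191.2] [367 186  10  11  90] [0.4829 0.113  0.0335]
[426.2 192.6] [421 188  11  11  89] [0.4712 0.2767 0.0335]
[275.5 196. ] [271 191  10  11  97] [ 0.5354 -0.177   0.0335]
[481.2 204.1] [477 199   9  12  71] [0.5024 0.4334 0.0335]
[333.5 225.9] [329 221  10  11  89] [0.6334 0.0108 0.0335]
side
[416.6 143.6] [414 141   6   6  27] [0.5028 0.4114 0.0335]
[381.5 155.5] [377 152  10   8  62] [0.4767 0.2643 0.0335]
[348.2 174.6] [344 171  10   9  70] [0.4869 0.1014 0.0335]
[307.8 191.5] [303 188  10   8  69] [ 0.4729 -0.0491  0.0335]
[360.7 208.3] [356 204  10  10  79] [ 0.6373 -0.0025  0.0335]
[283.9 219.3] [280 216  10   8  52] [ 0.5315 -0.1851  0.0335]
```

View pics/scene0.png

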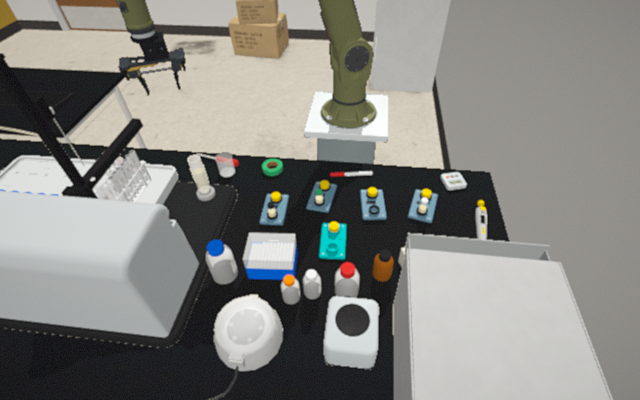

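View pics/side0.png

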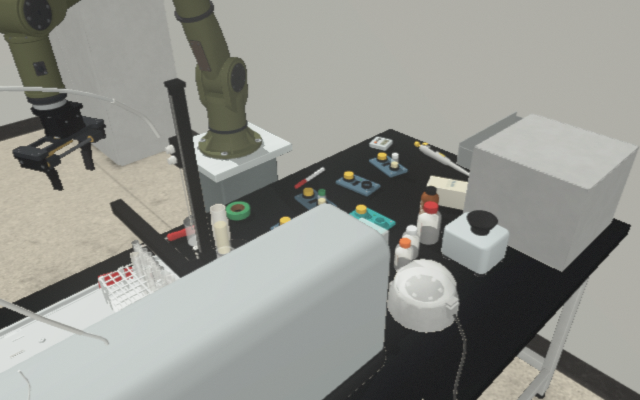

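The scene view shows four grey-blue docks, with keys at (275,196), (324,184), (372,191) and (426,193). The turquoise look-alike is at (333,226), and the yellow-tipped tool at (481,204) is not a dock. I'll enlarge both views to read the caps.

```bash
python3 - <<'E'
import cv2,numpy as np
a=cv2.imread('pics/scene0.png')[170:235,250:450]; b=cv2.imread('pics/side0.png')[145:240,260:420]
a=cv2.resize(a,(800,260),interpolation=cv2.INTER_CUBIC); b=cv2.resize(b,(560,332),interpolation=cv2.INTER_CUBIC)
o=np.zeros((600,800,3),np.uint8); o[:260]=a; o[262:594,:560]=b; cv2.imwrite('pics/crop.png',o)
E
```

```text
(no output)
```

View pics/crop.png

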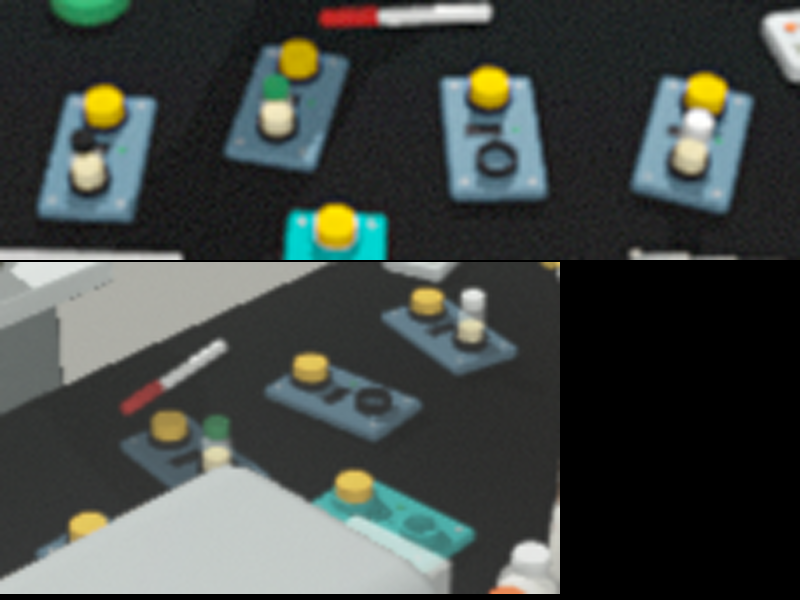

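White is the dock with its key at (426,193), green at (324,184), black at (275,196), and the empty one at (372,191). The turquoise dock at (333,226) is not meant. Next I'll check the transit heights and work out the first move.

```bash
cat >> h.py <<'E'
from scipy.spatial.transform import Rotation as Ro
def go(*targets):
    o=env.get_obs(); p=np.array(o['tool_pos']); r=Ro.from_euler('xyz',o['tool_rot'],degrees=True)
    print(o['time_s'],p.round(4),np.round(o['tool_rot'],2),'F',np.round(o['force'],2),'q',np.round(o['qpos'],0))
    for q in targets: print(q,'-> dp cm',(r.inv().apply(np.array(q)-p)*100).round(2))
E
python3 - <<'E'
from h import *
for n in ['scene','side']:
    d,R,t=cam(n); D=d['depth'].astype(float); v,u=np.mgrid[:400,:640]
    P=np.stack([(u-d['cx'])/d['fx']*D,(v-d['cy'])/d['fy']*D,D],-1)[D>0]; P=(P-t)@R
    for y in np.arange(-.8,.5,.1):
        k=(P[:,0]>.25)&(P[:,0]<.75)&(abs(P[:,1]-y-.05)<.05); print(n,round(y,1),P[k,2].max().round(3) if k.any() else None, P[k][P[k,2].argmax()].round(2) if k.any() else '')
go((.45,-.3,.2),(.474,.27,.1))
E
```

```text
scene -0.8 0.19 [ 0.74 -0.78  0.19]
scene -0.7 0.501 [ 0.31 -0.61  0.5 ]
scene -0.6 0.506 [ 0.32 -0.59  0.51]
scene -0.5 0.337 [ 0.28 -0.49  0.34]
scene -0.4 0.185 [ 0.55 -0.39  0.18]
scene -0.3 0.083 [ 0.72 -0.2   0.08]
scene -0.2 0.089 [ 0.73 -0.16  0.09]
scene -0.1 0.089 [ 0.73 -0.1   0.09]
scene -0.0 0.033 [0.64 0.02 0.03]
scene 0.1 0.091 [0.74 0.15 0.09]
scene 0.2 0.068 [0.54 0.26 0.07]
scene 0.3 0.022 [0.39 0.38 0.02]
scene 0.4 0.042 [0.52 0.43 0.04]
side -0.8 0.082 [ 0.49 -0.74  0.08]
side -0.7 0.616 [ 0.33 -0.6   0.62]
side -0.6 0.616 [ 0.34 -0.6   0.62]
side -0.5 0.594 [ 0.28 -0.5   0.59]
side -0.4 0.183 [ 0.58 -0.39  0.18]
side -0.3 0.023 [ 0.53 -0.2   0.02]
side -0.2 0.034 [ 0.54 -0.19  0.03]
side -0.1 0.088 [ 0.75 -0.09  0.09]
side -0.0 0.035 [0.48 0.09 0.03]
side 0.1 0.088 [0.74 0.14 0.09]
side 0.2 0.065 [0.55 0.26 0.07]
side 0.3 0.02 [0.38 0.34 0.02]
side 0.4 0.038 [0.52 0.42 0.04]
0.2 [ 0.283  -0.5848  0.2219] [-179.93    0.     25.83] F [-0.64  0.57 -0.65] q [65. 18. -4. 83.  1. 79. -3.]
(0.45, -0.3, 0.2) -> dp cm [ 27.44 -18.36   2.21]
(0.474, 0.27, 0.1) -> dp cm [ 54.43 -68.61  12.26]
```

```bash
python3 -m jog '[{"dp":[0,0,-3],"twist":0,"fingers":0},{"dp":[27,-18,-3],"twist":0,"fingers":0},{"dp":[27,-18,-3],"twist":0,"fingers":0},{"dp":[27,-18,-3],"twist":0,"fingers":0},{"dp":[27,-18,-3],"twist":0,"fingers":0},{"dp":[27,-18,-3],"twist":0,"fingers":0},{"dp":[27,-18,-3],"twist":0,"fingers":0},{"dp":[27,-18,-3],"twist":0,"fingers":0}]' 10; python3 -c "
from h import *
go((.46,.0,.25),(.474,.27,.2),(.474,.27,.12))"
```

```text
time_s: 1.2
tool_pos: [0.448, -0.3049, 0.2526]
tool_rot: [180.0, 0.0, 25.9]
force: [-0.9, -0.5, 0.5]
grip_width: 0.0147
grasp_force: 0.0
1.2 [ 0.448  -0.3049  0.2526] [1.7998e+02 2.0000e-02 2.5940e+01] F [-0.93 -0.5   0.55] q [ 47.   5. -16.  96.   2.  79. -34.]
(0.46, 0.0, 0.25) -> dp cm [ 14.42 -26.9    0.24]
(0.474, 0.27, 0.2) -> dp cm [ 27.49 -50.57   5.23]
(0.474, 0.27, 0.12) -> dp cm [ 27.49 -50.57  13.23]
```

```bash
python3 -m jog '[{"dp":[7,-13,0],"twist":0,"fingers":0},{"dp":[14,-27,0],"twist":-10,"fingers":0},{"dp":[14,-27,0],"twist":-20,"fingers":0},{"dp":[14,-27,0],"twist":-30,"fingers":0},{"dp":[14,-27,0],"twist":-40,"fingers":0},{"dp":[27.5,-50.5,5],"twist":-50,"fingers":0},{"dp":[27.5,-50.5,5],"twist":-50,"fingers":0},{"dp":[27.5,-50.5,5],"twist":-50,"fingers":0}]' && python3 -m jog '[{"dp":[8,-10,5],"twist":0,"fingers":0}]' >/dev/null; python3 -c "
from h import *
go((.474,.27,.2),(.474,.27,.12))"
```

```text
time_s: 2.2
tool_pos: [0.4705, 0.1815, 0.2184]
tool_rot: [179.9, 0.0, 75.5]
force: [1.3, -0.0, -0.8]
grip_width: 0.0005
grasp_force: 0.0
2.325 [0.4366 0.2296 0.1959] [179.96  -0.21  75.61] F [ 0.79  0.2  -0.41] q [ 17.   2. -48. 106.   2.  73. -46.]
(0.474, 0.27, 0.2) -> dp cm [ 4.84  2.62 -0.39]
(0.474, 0.27, 0.12) -> dp cm [4.81 2.61 7.61]
```

```bash
python3 -m jog '[{"dp":[4.8,2.6,0],"twist":0,"fingers":0},{"dp":[4.8,2.6,4],"twist":0,"fingers":0},{"dp":[4.8,2.6,6],"twist":0,"fingers":0},{"dp":[4.8,2.6,6],"twist":0,"fingers":0},{"dp":[4.8,2.6,6],"twist":0,"fingers":0}]'; python3 - <<'E'
from h import *
for n in ['wrist','scene','side']:
    c=cam(n); print(n); yellow(c); cv2.imwrite(f'pics/{n}1.png',c[0]['pixels'])
go((.474,.27,.06))
E
```

```text
time_s: 2.95
tool_pos: [0.472, 0.2685, 0.137]
tool_rot: [179.9, -0.0, 75.7]
force: [0.0, 0.1, 0.3]
grip_width: 0.0007
grasp_force: 0.0
wrist
[287.8  10.5] [274   0  34  25 544] [0.4905 0.4312 0.0335]
[322.2   3.2] [312   0  26   9 172] [0.5192 0.4295 0.0335]
[309.3 193.1] [294 177  32  32 783] [0.4688 0.2772 0.0335]
[331.3 261.5] [329 235   5  51 163] [0.4726 0.2023 0.0335]
[299.4 260.5] [298 236   5  51 157] [0.4413 0.2115 0.0335]
[297.2 303. ] [ 120  294  326   16 2880] [0.4263 0.1645 0.0335]
[497.9 376.3] [483 367  29  22 509] [0.6245 0.0152 0.0335]
scene
[ 5.3 14.4] [  0   0  16  29 296] [-0.8019 -2.1433  0.0335]
[324.1 184.4] [320 180   9  10  81] [ 0.469  -0.0363  0.0335]
[371.9 191.3] [368 186   9  11  88] [0.4834 0.1129 0.0335]
[426.2 192.6] [421 188  11  11  89] [0.4712 0.2767 0.0335]
[275.5 196. ] [271 191  10  11  95] [ 0.5354 -0.177   0.0335]
[481.2 204.1] [477 199   9  12  71] [0.5024 0.4334 0.0335]
[333.3 226. ] [329 221  10  11  92] [0.6337 0.0102 0.0335]
side
[381.6 155.6] [377 152  10   8  61] [0.477  0.2641 0.0335]
[348.1 174.5] [344 171  10   8  70] [0.4863 0.1017 0.0335]
[307.8 191.5] [303 188  10   8  69] [ 0.4729 -0.0491  0.0335]
[360.9 208.7] [356 205  10   9  73] [ 0.6385 -0.0033  0.0335]
3.1 [0.4719 0.2691 0.1372] [ 1.7986e+02 -5.0000e-02  7.5790e+01] F [-0.04  0.46 -0.02] q [ 11.  14. -49. 103.  12.  68. -56.]
(0.474, 0.27, 0.06) -> dp cm [0.13 0.16 7.72]
```

View pics/wrist1.png

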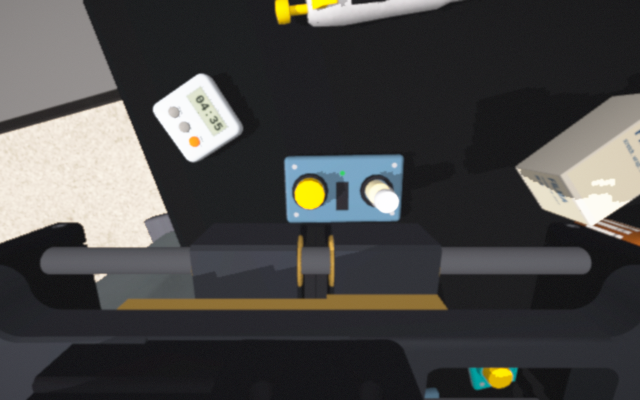

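The wrist view shows the white-capped vial at (385,200) and its key at (309,193), a clean top-down sighting. I'll weight this fix most and aim at (0.470, 0.275).

```bash
python3 -c "
from h import *
go((.47,.275,.05))"; python3 -m jog '[{"dp":[0.5,0.3,3],"twist":0,"fingers":0},{"dp":[0.5,0.3,6],"twist":0,"fingers":0},{"dp":[0.5,0.3,8],"twist":0,"fingers":0},{"dp":[0.5,0.3,8.7],"twist":0,"fingers":0},{"dp":[0.5,0.3,8.7],"twist":0,"fingers":0},{"dp":[0.5,0.3,8.7],"twist":0,"fingers":0}]'; python3 - <<'E'
from h import *
for n in ['wrist']:
    c=cam(n); print(n); yellow(c); cv2.imwrite(f'pics/{n}2.png',c[0]['pixels'][:,100:540])
go((.47,.275,.04))
E
```

```text
3.1 [0.4719 0.2691 0.1372] [ 1.7986e+02 -5.0000e-02  7.5790e+01] F [-0.04  0.46 -0.02] q [ 11.  14. -49. 103.  12.  68. -56.]
(0.47, 0.275, 0.05) -> dp cm [ 0.52 -0.35  8.72]
time_s: 3.85
tool_pos: [0.4758, 0.2737, 0.0498]
tool_rot: [179.9, -0.1, 75.8]
force: [0.2, -0.4, 0.2]
grip_width: 0.0004
grasp_force: 0.0
wrist
[305.8 219.4] [284 207  41  40 695] [0.4724 0.2845 0.0335]
[299.4 260.6] [298 236   5  50 157] [0.4607 0.2568 0.0335]
[331.3 261.7] [329 236   5  50 167] [0.4817 0.2506 0.0335]
[293.7 302.9] [ 118  294  327   16 2758] [0.4482 0.2259 0.0335]
3.9 [0.4758 0.2736 0.0498] [ 1.7991e+02 -6.0000e-02  7.5830e+01] F [0.48 0.3  0.95] q [  8.  21. -47. 107.  18.  59. -61.]
(0.47, 0.275, 0.04) -> dp cm [-0.01 -0.6   0.98]
```

View pics/wrist2.png

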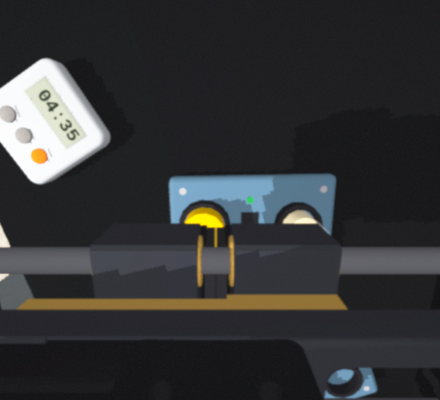

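The tip is about 6 mm to the vial side of the key centre (key ≈(304,227), tips at column 315), because I typed the tool-y sign wrong. I'll correct that and press down slowly.

```bash
python3 -m jog '[{"dp":[0.1,-0.6,0],"twist":0,"fingers":0},{"dp":[0.1,-0.6,0.6],"twist":0,"fingers":0},{"dp":[0.1,-0.6,1.2],"twist":0,"fingers":0},{"dp":[0.1,-0.6,1.5],"twist":0,"fingers":0},{"dp":[0.1,-0.6,1.7],"twist":0,"fingers":0},{"dp":[0.1,-0.6,1.8],"twist":0,"fingers":0},{"dp":[0.1,-0.6,1.8],"twist":0,"fingers":0}]'; python3 -m jog '[{"dp":[0,0,0.1],"twist":0,"fingers":0},{"dp":[0,0,0.2],"twist":0,"fingers":0},{"dp":[0,0,0.3],"twist":0,"fingers":0},{"dp":[0,0,0.4],"twist":0,"fingers":0},{"dp":[0,0,0.5],"twist":0,"fingers":0},{"dp":[0,0,0.6],"twist":0,"fingers":0},{"dp":[0,0,0.6],"twist":0,"fingers":0}]'
```

```text
time_s: 4.78
tool_pos: [0.4698, 0.2758, 0.0307]
tool_rot: [180.0, -0.0, 75.8]
force: [0.8, 0.7, 0.8]
grip_width: 0.0003
grasp_force: 0.0
time_s: 5.65
tool_pos: [0.4697, 0.2759, 0.0248]
tool_rot: [180.0, -0.0, 75.8]
force: [1.2, 1.0, 1.7]
grip_width: 0.0002
grasp_force: 0.9
```

```bash
python3 -m jog '[{"dp":[0,0,-2],"twist":0,"fingers":0},{"dp":[0,0,-6],"twist":0,"fingers":0},{"dp":[0,0,-11],"twist":0,"fingers":0},{"dp":[0,0,-11],"twist":0,"fingers":0},{"dp":[0,0,-11],"twist":0,"fingers":0}]'; cat >> h.py <<'E'
def keyz(c,amin=300):
    d,R,t=c; hsv=cv2.cvtColor(d['pixels'],cv2.COLOR_BGR2HSV)
    m=cv2.inRange(hsv,(20,120,90),(35,255,255)); n,l,s,ce=cv2.connectedComponentsWithStats(m)
    for i in range(1,n):
        if s[i,4]>amin:
            k=cv2.erode((l==i).astype('uint8'),np.ones((9,9)))>0; v,u=np.where(k&(d['depth']>0))
            if len(u)<20: continue
            D=d['depth'][v,u].astype(float); P=np.stack([(u-d['cx'])/d['fx']*D,(v-d['cy'])/d['fy']*D,D],-1); P=(P-t)@R
            print(ce[i].round(1),s[i],'median xyz',np.median(P,0).round(4))
E
python3 - <<'E'
from h import *
c=cam('wrist'); keyz(c); cv2.imwrite('pics/wrist3.png',c[0]['pixels'])
go((.455,.12,.13),(.471,-.042,.13))
E
```

```text
time_s: 6.28
tool_pos: [0.4692, 0.2752, 0.135]
tool_rot: [180.0, 0.1, 75.8]
force: [-0.4, -0.1, -0.1]
grip_width: 0.0003
grasp_force: 0.0
[329.    6.4] [317   0  27  16 354] median xyz [0.5199 0.4311 0.0397]
[293.2  16.6] [280   5  33  26 559] median xyz [0.4872 0.4337 0.0292]
[313.8 197.8] [299 183  31  31 739] median xyz [0.4685 0.2767 0.0253]
[501.1 379.7] [487 367  29  27 600] median xyz [0.6258 0.0158 0.0311]
6.325 [0.4689 0.2749 0.1342] [-1.7995e+02  9.0000e-02  7.5820e+01] F [-0.29 -1.12 -0.9 ] q [ 11.  15. -50. 103.  12.  68. -57.]
(0.455, 0.12, 0.13) -> dp cm [-15.36   2.45   0.44]
(0.471, -0.042, 0.13) -> dp cm [-30.67   7.97   0.46]
```

White's key now reads z≈25 mm, so it is down. Moving to hover over the green key.

```bash
python3 -m jog '[{"dp":[-6,1.6,0.4],"twist":0,"fingers":0},{"dp":[-12,3.2,0.4],"twist":0,"fingers":0},{"dp":[-18,4.8,0.4],"twist":10,"fingers":0},{"dp":[-24,6.4,0.4],"twist":20,"fingers":0},{"dp":[-30.6,8,0.4],"twist":20,"fingers":0},{"dp":[-30.6,8,0.4],"twist":20,"fingers":0},{"dp":[-30.6,8,0.4],"twist":20,"fingers":0},{"dp":[-30.6,8,0.4],"twist":20,"fingers":0}]'; python3 - <<'E'
from h import *
c=cam('wrist'); keyz(c); yellow(c,amin=300);cv2.imwrite('pics/wrist4.png',c[0]['pixels'])
go((.47,-.038,.05))
E
```

```text
time_s: 7.32
tool_pos: [0.4719, -0.0387, 0.1303]
tool_rot: [-179.9, -0.0, 56.0]
force: [-0.6, 1.0, -0.5]
grip_width: 0.0006
grasp_force: 0.0
[223.3  55. ] [ 205   35   38   41 1208] median xyz [0.4793 0.1094 0.0346]
[435.3  57.6] [ 417   39   38   38 1107] median xyz [0.6256 0.0092 0.0316]
[307.5 206.1] [292 190  32  33 803] median xyz [ 0.464  -0.0372  0.0345]
[313.6 300.6] [ 120  273  336   37 3092] median xyz [ 0.5343 -0.1817  0.0343]
[223.3  55. ] [ 205   35   38   41 1208] [0.4792 0.1098 0.0335]
[435.3  57.6] [ 417   39   38   38 1107] [0.6248 0.0092 0.0335]
[307.5 206.1] [292 190  32  33 803] [ 0.4637 -0.0373  0.0335]
[313.6 300.6] [ 120  273  336   37 3092] [ 0.4117 -0.1245  0.0335]
7.375 [ 0.472  -0.0387  0.1305] [-179.95   -0.     56.02] F [ 0.74  0.66 -0.14] q [ 38.   3. -37. 113.   2.  65. -34.]
(0.47, -0.038, 0.05) -> dp cm [-0.05 -0.2   8.05]
```

View pics/wrist4.png

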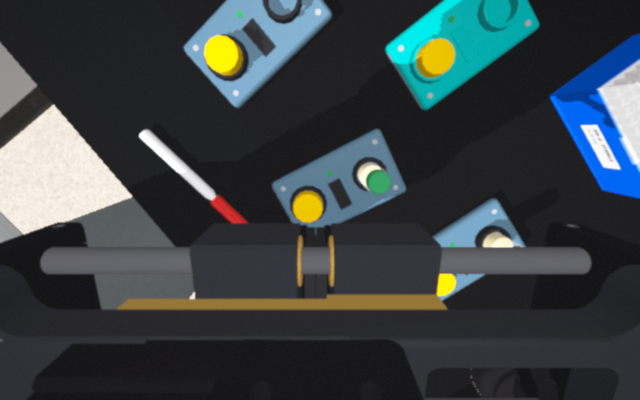

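The wrist view shows the green-capped vial at (377,180) with its key at (307,206), which is the intended dock. The key sits at ≈(0.466, -0.037), so I'll descend and press.

```bash
python3 -m jog '[{"dp":[-0.2,-0.6,3],"twist":0,"fingers":0},{"dp":[-0.2,-0.6,6],"twist":0,"fingers":0},{"dp":[-0.2,-0.6,8],"twist":0,"fingers":0},{"dp":[-0.2,-0.6,9],"twist":0,"fingers":0},{"dp":[-0.2,-0.6,9.3],"twist":0,"fingers":0},{"dp":[-0.2,-0.6,9.3],"twist":0,"fingers":0}]'; python3 -c "
from h import *
go((.466,-.037,.0248))"
```

```text
time_s: 8.12
tool_pos: [0.4666, -0.0387, 0.0383]
tool_rot: [180.0, -0.0, 55.9]
force: [-0.4, 0.9, 0.7]
grip_width: 0.0008
grasp_force: 0.0
8.125 [ 0.4666 -0.0387  0.0383] [ 1.7996e+02 -2.0000e-02  5.5860e+01] F [-0.37  0.89  0.66] q [ 36.   9. -36. 119.   7.  54. -38.]
(0.466, -0.037, 0.0248) -> dp cm [ 0.1  -0.14  1.35]
```

```bash
python3 -m jog '[{"dp":[0.1,-0.1,0.3],"twist":0,"fingers":0},{"dp":[0.1,-0.1,0.5],"twist":0,"fingers":0},{"dp":[0.1,-0.1,0.7],"twist":0,"fingers":0},{"dp":[0.1,-0.1,0.9],"twist":0,"fingers":0},{"dp":[0.1,-0.1,1.1],"twist":0,"fingers":0},{"dp":[0.1,-0.1,1.2],"twist":0,"fingers":0},{"dp":[0.1,-0.1,1.35],"twist":0,"fingers":0},{"dp":[0.1,-0.1,1.35],"twist":0,"fingers":0}]'; python3 -m jog '[{"dp":[0,0,-2],"twist":0,"fingers":0},{"dp":[0,0,-6],"twist":0,"fingers":0},{"dp":[0,0,-11],"twist":0,"fingers":0},{"dp":[0,0,-11],"twist":0,"fingers":0},{"dp":[0,0,-11],"twist":0,"fingers":0}]';  python3 - <<'E'
from h import *
c=cam('wrist'); keyz(c)
go((.534,-.18,.13))
E
```

```text
time_s: 9.12
tool_pos: [0.466, -0.0376, 0.0242]
tool_rot: [180.0, -0.0, 55.8]
force: [0.5, 0.1, 0.9]
grip_width: 0.0004
grasp_force: 0.9
time_s: 9.75
tool_pos: [0.4649, -0.038, 0.1335]
tool_rot: [-179.9, 0.1, 55.8]
force: [-0.7, 0.3, -0.4]
grip_width: 0.0008
grasp_force: 0.0
[230.7  51.9] [ 212   32   38   41 1181] median xyz [0.479  0.1097 0.0346]
[441.   53.6] [ 422   35   39   38 1099] median xyz [0.6255 0.0092 0.0316]
[313.9 200.5] [300 186  29  30 710] median xyz [ 0.4629 -0.038   0.0249]
[447.9 280.5] [437 273  24  18 356] median xyz [ 0.5299 -0.1823  0.0346]
9.8 [ 0.4645 -0.0377  0.1329] [-1.7987e+02  9.0000e-02  5.5820e+01] F [-0.93  0.11 -0.66] q [ 38.   2. -37. 114.   1.  65. -33.]
(0.534, -0.18, 0.13) -> dp cm [-7.86 13.74  0.27]
```

Green's key went from 34.5 to 24.9 mm, so it is down. Black is next.

```bash
python3 -m jog '[{"dp":[-2.6,4.6,0],"twist":10,"fingers":0},{"dp":[-5.2,9.2,0],"twist":20,"fingers":0},{"dp":[-7.9,13.7,0],"twist":20,"fingers":0},{"dp":[-7.9,13.7,0],"twist":20,"fingers":0},{"dp":[-7.9,13.7,0],"twist":20,"fingers":0}]'; python3 - <<'E'
from h import *
c=cam('wrist'); keyz(c); cv2.imwrite('pics/wrist5.png',c[0]['pixels'])
go((.532,-.18,.038))
E
```

```text
time_s: 10.42
tool_pos: [0.5336, -0.1788, 0.1324]
tool_rot: [-179.8, 0.1, 35.8]
force: [-0.4, 0.1, 0.1]
grip_width: 0.0005
grasp_force: 0.0
[13.4 61.1] [  0  41  31  39 981] median xyz [0.4822 0.1024 0.0342]
[155.9 174.3] [140 159  33  32 796] median xyz [ 0.4636 -0.0395  0.0248]
[315.7 202.9] [300 187  32  32 789] median xyz [ 0.5329 -0.1788  0.0345]
[296.  302.9] [ 119  295  327   15 3279] median xyz [ 0.5622 -0.1761  0.2306]
10.475 [ 0.5338 -0.1782  0.1329] [-1.7983e+02  6.0000e-02  3.5920e+01] F [0.58 0.45 0.9 ] q [ 42.  14. -30. 101.   7.  67. -44.]
(0.532, -0.18, 0.038) -> dp cm [-0.24  0.07  9.49]
```

View pics/wrist5.png

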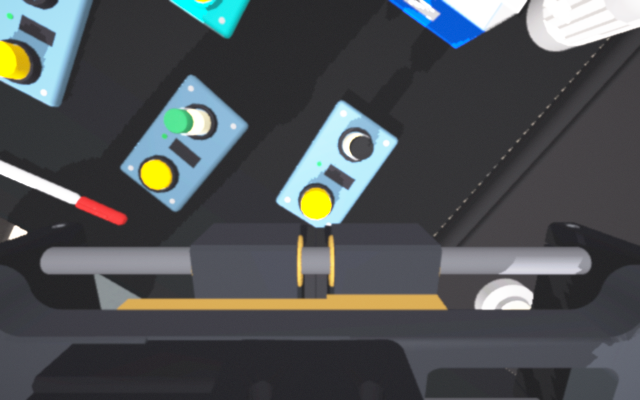

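The wrist view shows the black-capped vial at (358,145) with its key at (316,203). The tall white bottle at (505,295) clears the hand by about 7 cm. Pressing.

```bash
python3 -m jog '[{"dp":[-0.1,0,3],"twist":0,"fingers":0},{"dp":[-0.1,0,6],"twist":0,"fingers":0},{"dp":[-0.1,0,8],"twist":0,"fingers":0},{"dp":[-0.1,0,9],"twist":0,"fingers":0},{"dp":[-0.1,0,9.4],"twist":0,"fingers":0},{"dp":[-0.1,0,9.4],"twist":0,"fingers":0}]'; python3 -c "
from h import *
go((.533,-.179,.0245))"
```

```text
time_s: 11.22
tool_pos: [0.5344, -0.1805, 0.0408]
tool_rot: [180.0, -0.0, 35.8]
force: [-0.6, -0.1, -0.2]
grip_width: 0.0003
grasp_force: 0.0
11.225 [ 0.5344 -0.1805  0.0408] [ 1.7996e+02 -2.0000e-02  3.5840e+01] F [-0.61 -0.06 -0.18] q [ 41.  20. -29. 106.  11.  57. -47.]
(0.533, -0.179, 0.0245) -> dp cm [-0.03 -0.2   1.63]
```

```bash
python3 -m jog '[{"dp":[0,-0.2,0.4],"twist":0,"fingers":0},{"dp":[0,-0.2,0.7],"twist":0,"fingers":0},{"dp":[0,-0.2,0.9],"twist":0,"fingers":0},{"dp":[0,-0.2,1.1],"twist":0,"fingers":0},{"dp":[0,-0.2,1.3],"twist":0,"fingers":0},{"dp":[0,-0.2,1.5],"twist":0,"fingers":0},{"dp":[0,-0.2,1.6],"twist":0,"fingers":0},{"dp":[0,-0.2,1.6],"twist":0,"fingers":0}]'; python3 -m jog '[{"dp":[0,0,-2],"twist":0,"fingers":0},{"dp":[0,0,-6],"twist":0,"fingers":0},{"dp":[0,0,-11],"twist":0,"fingers":0},{"dp":[0,0,-11],"twist":0,"fingers":0},{"dp":[0,0,-11],"twist":0,"fingers":0}]';  python3 - <<'E'
from h import *
c=cam('wrist'); keyz(c); go()
c=cam('scene');cv2.imwrite('pics/end.png',cv2.resize(c[0]['pixels'][150:270,200:460],(780,360)))
E
```

```text
time_s: 12.22
tool_pos: [0.533, -0.1787, 0.0242]
tool_rot: [180.0, -0.0, 35.8]
force: [0.3, 0.5, 1.2]
grip_width: 0.0003
grasp_force: 0.4
time_s: 12.85
tool_pos: [0.5326, -0.1791, 0.1348]
tool_rot: [180.0, 0.0, 35.8]
force: [-0.4, 0.1, 0.0]
grip_width: 0.0006
grasp_force: 0.0
[13.9 60.3] [   0   40   32   39 1013] median xyz [0.4818 0.1031 0.0342]
[156.7 173.2] [141 158  33  31 788] median xyz [ 0.4636 -0.0395  0.0249]
[315.4 200.5] [301 186  30  30 720] median xyz [ 0.5313 -0.1798  0.0247]
[296.7 302.9] [ 120  294  325   16 3289] median xyz [ 0.5614 -0.1769  0.2331]
12.9 [ 0.532  -0.1789  0.1338] [-1.7996e+02  6.0000e-02  3.5820e+01] F [0.52 0.62 0.08] q [ 43.  14. -30. 101.   7.  67. -44.]
```

View pics/end.png

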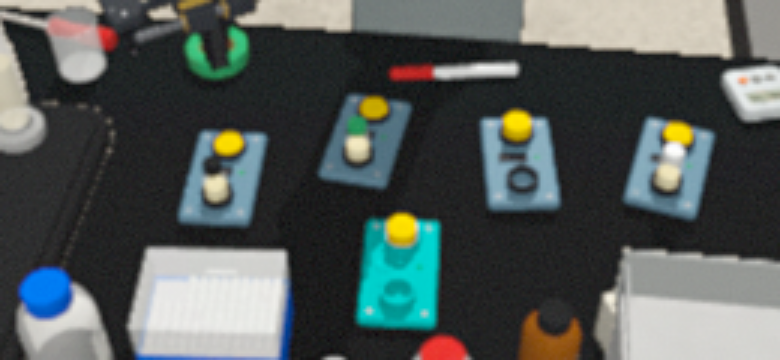

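The final view shows three keys down at (228,143), (374,106) and (677,132) in the crop. The empty dock's key at (517,125) is still up, the vials are upright, and the arm is clear.

```bash
python3 -c "
from cell import env
print(env.sign_off())"
```

```text
the job is handed in; nothing more can be done
None
```

I pressed the white, green and black docks' keys down in that order (camera depth puts each about 8–10 mm down), left the empty dock's key up with vials and bystanders undisturbed in the last pictures, and handed the job in at about 13 s of the 43 s allowed; sign-off returned no verdict.

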